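# Lock the length stop with its quick-release cam lever

## Robot

A 6-joint arm with a two-finger parallel gripper is mounted at the origin on the work surface. World frame = base frame: x ahead of the robot, y to its left, z up, the work surface at z = 0. Lengths are in m, angles in rad, forces in N, time in s.
With the tool pointing down it reaches from about 0.3 to 1 m from the base axis. Payload 5.1 kg.
Tool frame: the origin (TCP) lies midway between the tips of the shut fingers; the grasp point (between the pads) lies 19 mm behind it; z points along the fingers, y is the direction in which the jaws open and shut (so a half turn about z gives the same grasp; the last joint's range is limited). The gripper opens to 95 mm and grips with 3 to 60 N. Pads are 20 mm wide; open, the fingers measure 119 mm over their backs; the gripper's body (75 mm by 180 mm) begins 59 mm behind the grasp point.
Start: joints at [1.076, 0.124, 1.65, -0, 1.367, -0.083], TCP at [0.26, 0.596, 0.215] pointing down, gripper open.
Joint ranges: [-2.61, 2.61], [-1.02, 2.33], [0.03, 2.71], [-1.35, 4.49], [0.32, 2.68], [-2.91, 2.91]. Speed limits (rad/s): [2.57, 2.57, 3.14, 3.14, 3.14, 3.14].

## Interface

Orientations are given as a unit quaternion [x, y, z, w].
In Python, from cell import env gives the robot as it stands. The module is installed in compiled form; this text tells all that it offers. Calls block until the motion is done:
- env.move_to(position, orientation): joint-space move of the TCP to a pose.
- env.move_linear(position, v=0.15, attitude=None, threshold=None): straight line of the TCP; attitude=None keeps the orientation; v is the mean speed in m/s. With threshold (N) it stops when the force on the tool has changed by that much, and returns True; else False.
- env.move_j(angles): joint-space move.
- env.gripper_to(opening, effort=None): finger opening in m; effort is the grip in N (None keeps the last); returns when the fingers have stopped.
- env.sleep(seconds).
- env.ik(position, orientation): joint angles nearest the present ones, or None.
- env.capture(name): name is "side" or "top" or "wrist"; returns (picture, depth): 400x640x3 uint8, blue, green, red; 400x640 float32, m along the optical axis (not along the pixel's ray), 0 where there is no reading.
- env.camera_model(name): a dict with "mtx" (3x3 intrinsics, pixels), "T" (4x4, takes a point from camera to world coordinates). Camera axes: x right, y up, looking along -z (the intrinsics and any distortion apply to the point x, -y, -z); pixel columns grow to the right and rows downward; lengths in m; the calibration is good to about 2 mm. A picture is of the moment at which its call begins: read the wrist's pose just before it. camera_model takes no time and is no camera call; for the wrist camera it gives the pose at the moment of the call.
A pose or a line that the arm cannot do raises env.Unreachable and nothing moves.
- env.job_done(): hands the job in, once; it reports no verdict.
Trained networks look in the newest picture that a camera, given by its name, has taken for a name from the list of things; names that differ only in an ending like _2 or _b are one class to them, and where a whole thing is asked for, a point or a joint stands for the part that bears it (a point fixed in the world has none). Each returns a list of dicts, best first, with "p" (0 to 1); they miss things now and then, are a little off and sometimes report something else, mostly with a low value. They report only what shows in the picture. A call takes as long as a camera call.
- env.masks_of(name, camera): "region" (400x640 bool, what is visible of it) and "extent" ([left, top, width, height] in pixels, round what is visible of it).
Readings, each from a call of its own:
- env.read_time_s(): time.
- env.read_qpos(): joint angles.
- env.read_joint_velocities(): joint speeds.
- env.read_joint_efforts(): joint torques, N m.
- env.read_ee_pos(): TCP position.
- env.read_ee_rot(): TCP orientation.
- env.read_force(): force on the tool from outside, world axes, zero at the start.
- env.read_wrist_torque(): the same for the moment, N m.
- env.read_grip_width(): finger opening in m.
Only numpy, scipy, OpenCV 4.12 (cv2) and the standard library are available. Lean on these libraries where they do the work, as an engineer would, in place of code of your own. Each camera call takes 0.05 s, during which the arm holds its last target.

## Task

Lock the stop rod in its split clamp with the quick-release cam lever, leaving its tip against the blank in the vise. The clamp is adjusted too loose: screw in the three-armed nut on the other end of the clamp bolt until the lever first meets firm resistance when it stands about half way, in line with the bolt, then swing the lever fully closed so that it stays shut and let go. Never force the lever (if it is too stiff, back the nut off), and leave the tools and parts lying about where they are.

Things in the scene. Friction and masses are not known exactly. Their poses are not given: they have to be found in the camera images.
- setup_plate: steel set-up plate, 370 x 200 x 20 mm, fixed, carrying the split clamp and a small vise with an aluminium blank. Origin on the bench under the middle of the clamp; x runs along the stop rod to the vise, y along the clamp bolt from nut (-y) to lever (+y), z up. The vise, at x = 108 mm and beyond, is at most 82 mm above the bench
- clamp_top (a point): top of the dark clamp block in its middle, 119 mm above the bench and 14 mm above the axis of the level clamp bolt. The block is 42 mm long in the plate's x; its two ears end at y = -22 and +22 mm
- lever_pivot (a point): upright axis of the cam lever, at the bolt's height: in the plate's frame (0, 34, 105) mm
- lever_tip (a point): centre of the round end (17 mm across, 15 mm high) of the bare metal cam lever, 77.5 mm from the pivot, at the bolt's height (105 mm). The lever arm is a bar 9 mm thick and 14 mm high; it swings level
- lever (a joint): lever angle in rad, counter-clockwise from above: 0 open, along the plate's +x; 1.57 half way, in line with the bolt, pointing out along +y; 3.14 closed, along -x (stop at 3.20). Stays where it is left; free, it takes 1 N at the tip. Set right, the force rises from half way to some 7 N at 2.4 rad, then falls. The cam draws the bolt by 3.5 x (1 - cos angle) mm; a nut coming tight pushes it back
- nut_center (a point): centre of the black three-armed nut on the bolt's other end: plate y = -50 mm, -45 screwed in. Hub 21 mm across; round arms, 13 mm thick, reach 36 mm from the bolt's axis, 120 degrees apart in the upright plane across the bolt, one along this frame's z. Tightening (right-hand) moves its top along the plate's +x, 5 mm a turn; it wants 0.25 to 1.1 turns, unseen. About 11 N at an arm's end
- clamp_ear (a joint): how far the bolt has pulled in the clamp's nut-side ear, in m: 0 when loose. The ear is a spring of 150 N per mm; set right and closed, it is pulled in by about 1.7 mm
- stop_rod (a joint): slide of the steel stop rod, in m: 0 with its tip on the blank (start), negative when pushed away towards the plate's -x. The rod is 16 mm thick, axis 66 mm above the bench, passing under the bolt, from x = -106 to 108 mm in the plate's frame
- hex_key: bystander: dark hex key, 92 x 33 mm, 7 mm thick, lying on the plate by the nut; origin in its long arm
- bush: bystander: turned brass bush, 32 mm across, 26 mm high, standing on the plate; origin under it
- chuck_key: bystander: steel chuck key with a cross bar, 120 x 120 mm, lying on the bench; origin in its middle
- tool_holder: bystander: dark steel lathe tool holder with a tool bit, 125 x 50 mm, 60 mm high, on the bench; origin under it
- wrench: bystander: double ring wrench of steel, 170 mm long, origin in its middle,, on the bench
- chip_brush: bystander: brush with a wooden handle, 200 mm long, lying on the bench
- drill_chuck: bystander: steel drill chuck, 46 mm across, 78 mm high, standing on the bench; origin under it

How it is judged:
On the way:
1. the lever meets firm resistance near half way: the clamp ear is already being pulled in (over 0.15 mm) while the lever is still short of 2.1 rad (value of joint clamp_ear above 0.00015 m and value of joint lever below 2.1 rad), for 0.05 s.
At the end, for the whole second after the job is handed in: The lever is closed (3.0 rad or more) and stays so, the clamp ear is pulled in by 1.25 to 2.15 mm (that is, the lever met resistance within some 15 degrees of half way), the stop rod is within 2 mm of the blank, all released (value of joint lever above 3 rad and value of joint clamp_ear between 0.00125 and 0.00215 m and value of joint stop_rod above -0.002 m); the robot touches nothing.
It fails at once if the lever is forced (pushed with more than 40 N) (contact force between any of the fingers, the arm and lever above 40 N).
It fails at once if the stop rod is knocked more than 2 mm off the blank (value of joint stop_rod below -0.002 m).
It fails at once if a bystander is moved (distance of any of hex_key, bush, chuck_key, tool_holder, wrench, chip_brush, drill_chuck from where it was at the start of the episode above 0.03 m).
It also fails if it takes over 72 s, if anything falls off the work surface, if the arm or the gripper's body presses on something with over 40 N, if the wrist force passes 120 N, or if a joint passes its speed limit or range.

## Working session

There is one attempt and no reset: what is moved stays moved. The work goes in short steps, each a Python script; the robot and the scene stay as the last script left them, time stands still between calls to the robot, and variables do not carry over. Pictures are saved under pics/ and viewed, and the job is handed in when it is done.

```bash
ls; mkdir -p pics
python3 - <<'E'
from cell import env
import cv2,numpy as np
for c in("side","top","wrist"):
    m=env.camera_model(c);print(c,np.round(m["mtx"],1).tolist(),np.round(m["T"],3).tolist(),[k for k in m])
    p,d=env.capture(c);cv2.imwrite(f"pics/{c}0.png",p);np.save(f"/tmp/{c}0.npy",d)
    for n in ["setup_plate","clamp_top","lever_tip","nut_center","stop_rod","hex_key","bush"]:
        r=env.masks_of(n,c);print(n,[(round(x["p"],2),x["extent"]) for x in r[:3]])
print(env.read_time_s(),env.read_force())
E
```

```text
pics
side [[513.4, 0.0, 325.3], [0.0, 513.4, 204.7], [0.0, 0.0, 1.0]] [[0.741, 0.436, -0.511, -0.184], [-0.671, 0.458, -0.583, -0.799], [-0.02, 0.775, 0.632, 0.964], [0.0, 0.0, 0.0, 1.0]] ['mtx', 'T']
setup_plate [(0.68, [292.0, 171.4, 131.6, 99.4])]
clamp_top [(0.96, [289.7, 168.9, 134.4, 105.3])]
lever_tip []
nut_center [(0.49, [351.7, 200.8, 14.9, 29.3])]
stop_rod [(0.68, [319.5, 192.7, 48.1, 53.2])]
hex_key [(0.59, [345.1, 243.4, 15.2, 20.6]), (0.52, [287.8, 137.9, 10.7, 34.7])]
bush [(0.51, [302.5, 225.1, 10.9, 12.4])]
top [[368.8, 0.0, 315.8], [0.0, 368.8, 202.6], [0.0, 0.0, 1.0]] [[-0.091, 0.976, -0.198, 0.325], [-0.996, -0.09, 0.015, -0.015], [-0.003, 0.199, 0.98, 0.964], [0.0, 0.0, 0.0, 1.0]] ['mtx', 'T']
setup_plate [(0.55, [262.8, 97.9, 105.4, 139.6])]
clamp_top [(0.86, [260.3, 94.6, 107.2, 145.7])]
lever_tip [(0.82, [277.4, 167.0, 32.3, 27.8])]
nut_center [(0.65, [336.7, 171.2, 11.6, 23.9]), (0.59, [321.0, 171.7, 25.8, 21.3])]
stop_rod [(0.18, [406.0, 135.3, 44.2, 35.1])]
hex_key [(0.74, [322.5, 171.8, 20.7, 23.2]), (0.45, [348.0, 193.9, 18.7, 29.5])]
bush [(0.46, [295.2, 216.6, 12.6, 17.9])]
wrist [[301.0, 0.0, 319.3], [0.0, 301.0, 201.2], [0.0, 0.0, 1.0]] [[0.4, -0.888, -0.229, 0.195], [0.917, 0.387, 0.102, 0.625], [-0.002, -0.251, 0.968, 0.384], [0.0, 0.0, 0.0, 1.0]] ['mtx', 'T']
setup_plate []
clamp_top []
lever_tip []
nut_center []
stop_rod []
hex_key []
bush []
1.2 [ 0.13587611  1.43818873 -0.07641962]
```

View pics/side0.png

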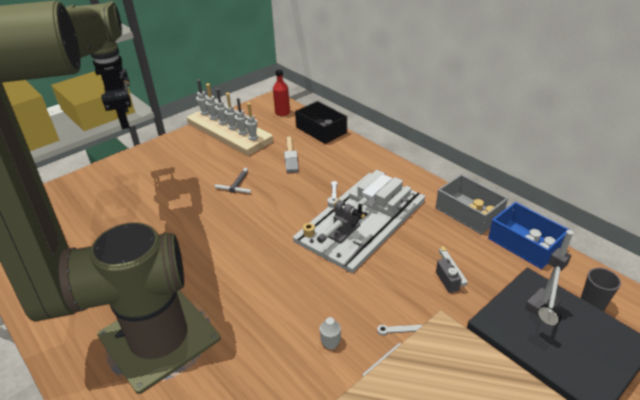

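View pics/top0.png

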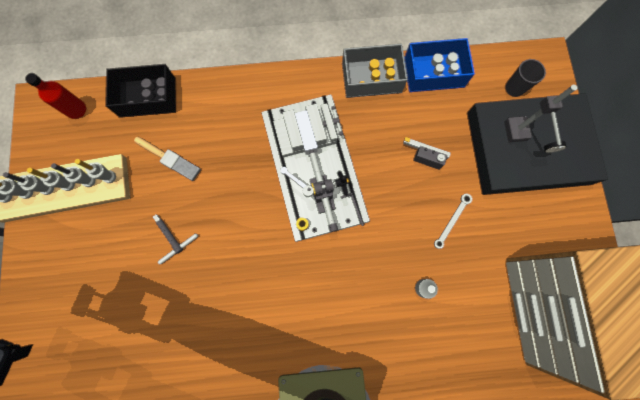

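Run:
```python
import cv2
p=cv2.imread("pics/side0.png");cv2.imwrite("pics/side0z.png",cv2.resize(p[140:290,270:450],None,fx=4,fy=4,interpolation=2))
p=cv2.imread("pics/top0.png");cv2.imwrite("pics/top0z.png",cv2.resize(p[85:250,240:390],None,fx=3.6,fy=3.6,interpolation=2))
```

```text
(no output)
```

View pics/side0z.png

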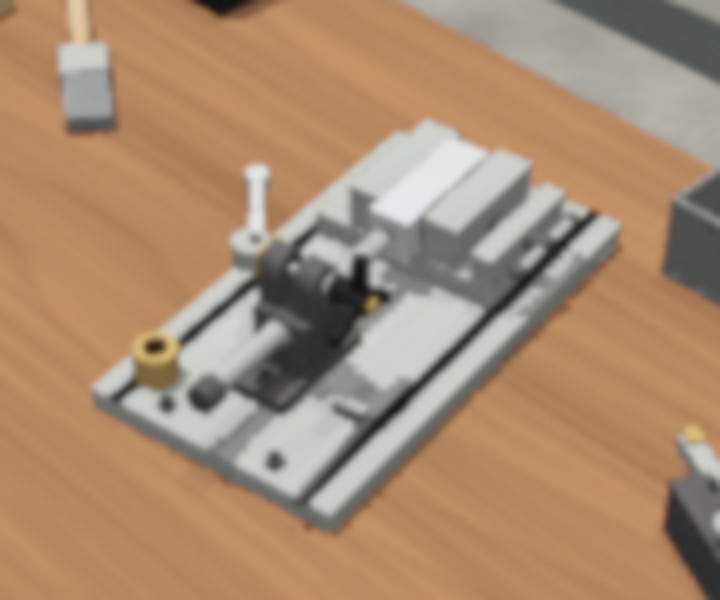

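View pics/top0z.png

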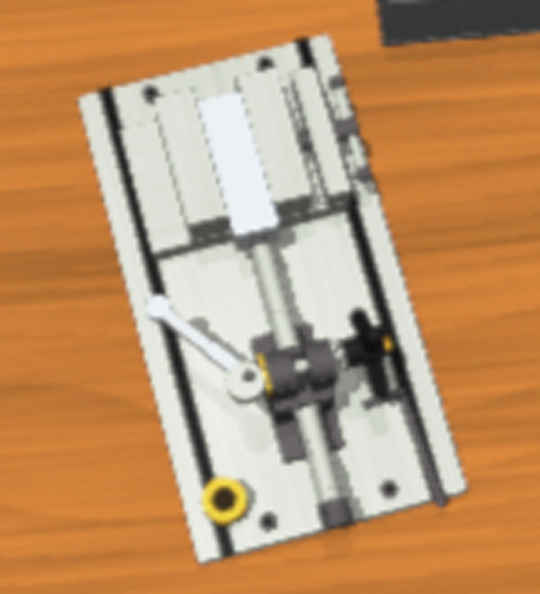

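```bash
cat > h.py <<'E'
from cell import env
import cv2,numpy as np
from scipy.spatial.transform import Rotation as R
def ray(m,u,v):
    K,T=m["mtx"],m["T"]; d=np.array([(u-K[0,2])/K[0,0],-(v-K[1,2])/K[1,1],-1.]); return T[:3,3],T[:3,:3]@d
def atz(m,u,v,z):
    o,d=ray(m,u,v); return o+d*(z-o[2])/d[2]
def proj(m,P):
    K,T=m["mtx"],m["T"]; P=np.atleast_2d(P); c=(P-T[:3,3])@T[:3,:3]; 
    return np.c_[K[0,2]+K[0,0]*c[:,0]/-c[:,2],K[1,2]-K[1,1]*c[:,1]/-c[:,2]]
E
python3 - <<'E'
from h import *
m=env.camera_model("top")
c=[atz(m,240+u/3.6,85+v/3.6,.02) for u,v in[(78,98),(328,35),(467,490),(203,563)]]
c=np.array(c);print(c.round(3))
x=(c[0]+c[1]-c[2]-c[3])/2;y=(c[0]+c[3]-c[1]-c[2])/2
print(np.linalg.norm(x),np.linalg.norm(y),np.arctan2(x[1],x[0]),np.arctan2(-y[0],y[1]),c.mean(0))
p=atz(m,240+303/3.6,85+365/3.6,.119);print("clamp top",p)
pv=atz(m,240+245/3.6,85+378/3.6,.112);tp=atz(m,240+159/3.6,85+307/3.6,.112);print(pv,tp,tp-pv)
d=np.load("/tmp/top0.npy");print(d[85+101,240+84])
print(env.read_ee_rot(),env.read_qpos())
E
```

```text
[[ 0.783  0.095  0.02 ]
 [ 0.817 -0.1    0.02 ]
 [ 0.455 -0.164  0.02 ]
 [ 0.42   0.029  0.02 ]]
0.36799862718553034 0.19719493593074341 0.17815653872991605 0.1758580424992856 [ 0.61890981 -0.03488697  0.02      ]
clamp top [ 0.53365661 -0.0513736   0.119     ]
[ 0.53011883 -0.01274554  0.112     ] [0.58386876 0.04012382 0.112     ] [0.05374992 0.05286936 0.        ]
0.8821178
[2.04431918e-01 9.78880785e-01 4.43988762e-06 7.61573580e-06] [ 1.07641206e+00  1.23801996e-01  1.65030170e+00 -1.23295129e-05
  1.36747611e+00 -8.26151112e-02]
```

Run:
```python
from h import *
env.gripper_to(0.0,20)
env.move_to([0.56,-0.045,0.27],[0,1,0,0])
m=env.camera_model("wrist");p,d=env.capture("wrist");np.save("/tmp/w1.npy",d);import pickle;pickle.dump(m,open("/tmp/w1.pkl","wb"))
cv2.imwrite("pics/w1.png",p)
for n in ["lever_tip","nut_center"]:
    r=env.masks_of(n,"wrist");print(n,[(round(x["p"],2),x["extent"]) for x in r[:3]])
print(env.read_time_s(),env.read_force(),env.read_ee_pos(),env.read_qpos(), env.read_grip_width())
```

```text
lever_tip [(0.61, [341.7, 148.9, 60.3, 68.8])]
nut_center [(0.73, [262.3, 144.5, 30.2, 56.0])]
5.3833 [ 0.60452695 -0.04644243  0.29725327] [ 0.5600467  -0.04444533  0.26990705] [-1.74777968e-01 -9.98975731e-02  1.78370866e+00  6.20733310e-05
  1.45793758e+00 -1.74645171e+00] 0.0003335953587681774
```

View pics/w1.png

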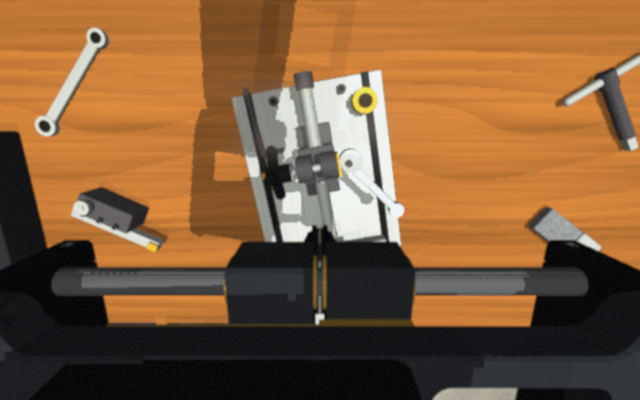

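Run:
```python
import numpy as np,cv2,pickle
from h import *
d=np.load("/tmp/w1.npy");m=pickle.load(open("/tmp/w1.pkl","rb"))
for v in (228,235,245,255,300,320,330,345):
    print(v,[(u,round(float(d[v,u]),3)) for u in (240,300,312,318,322,328,340,400)])
print(np.round(m["T"],3))
K,T=m["mtx"],m["T"]
v,u=np.mgrid[220:400:1,150:500:1];z=d[220:400,150:500];ok=(z>0)&(z<.3)
pts=np.stack([(u-K[0,2])/K[0,0]*z,-(v-K[1,2])/K[1,1]*z,-z],-1)[ok]@T[:3,:3].T+T[:3,3]-np.array([.56,-.045,.27])
h=pts[:,2]
for a in np.arange(-.005,.12,.01):
    s=pts[(h>=a)&(h<a+.01)]
    if len(s)>3: print(round(a,3),len(s),s.min(0).round(3),s.max(0).round(3))
p=cv2.imread("pics/w1.png");cv2.imwrite("pics/w1z.png",cv2.resize(p[60:260,210:430],None,fx=3,fy=3,interpolation=2))
```

```text
228 [(240, 0.467), (300, 0.444), (312, 0.174), (318, 0.178), (322, 0.178), (328, 0.388), (340, 0.445), (400, 0.464)]
235 [(240, 0.468), (300, 0.447), (312, 0.163), (318, 0.167), (322, 0.167), (328, 0.163), (340, 0.447), (400, 0.468)]
245 [(240, 0.091), (300, 0.092), (312, 0.09), (318, 0.155), (322, 0.152), (328, 0.09), (340, 0.09), (400, 0.452)]
255 [(240, 0.084), (300, 0.084), (312, 0.084), (318, 0.142), (322, 0.141), (328, 0.083), (340, 0.084), (400, 0.085)]
300 [(240, 0.077), (300, 0.077), (312, 0.077), (318, 0.131), (322, 0.13), (328, 0.077), (340, 0.078), (400, 0.077)]
320 [(240, 0.078), (300, 0.079), (312, 0.079), (318, 0.415), (322, 0.078), (328, 0.078), (340, 0.078), (400, 0.079)]
330 [(240, 0.067), (300, 0.068), (312, 0.068), (318, 0.068), (322, 0.067), (328, 0.067), (340, 0.067), (400, 0.068)]
345 [(240, 0.063), (300, 0.065), (312, 0.064), (318, 0.062), (322, 0.064), (328, 0.064), (340, 0.062), (400, 0.064)]
[[-0.001 -0.968 -0.25   0.489]
 [ 1.    -0.002  0.001 -0.044]
 [-0.001 -0.25   0.968  0.44 ]
 [ 0.     0.     0.     1.   ]]
-0.005 49 [-0.013 -0.003 -0.001] [-0.01   0.006  0.005]
0.005 128 [-0.013 -0.006  0.005] [-0.01   0.008  0.015]
0.015 200 [-0.013 -0.007  0.015] [-0.01   0.01   0.025]
0.025 96 [-0.013 -0.006  0.025] [-0.01   0.007  0.035]
0.035 80 [-0.013 -0.001  0.035] [-0.008  0.004  0.045]
0.045 123 [-0.011 -0.     0.045] [0.01  0.003 0.055]
0.055 10 [0.001 0.    0.055] [0.009 0.002 0.056]
0.065 27 [-0.002 -0.     0.067] [0.004 0.003 0.07 ]
0.075 516 [-0.036 -0.022  0.08 ] [-0.031  0.025  0.085]
0.085 6471 [-0.036 -0.048  0.085] [-0.01   0.054  0.095]
0.095 12886 [-0.037 -0.045  0.095] [-0.019  0.051  0.105]
0.105 5191 [-0.028 -0.037  0.105] [-0.022  0.043  0.115]
0.115 14348 [-0.028 -0.034  0.115] [-0.016  0.039  0.125]
```

View pics/w1z.png

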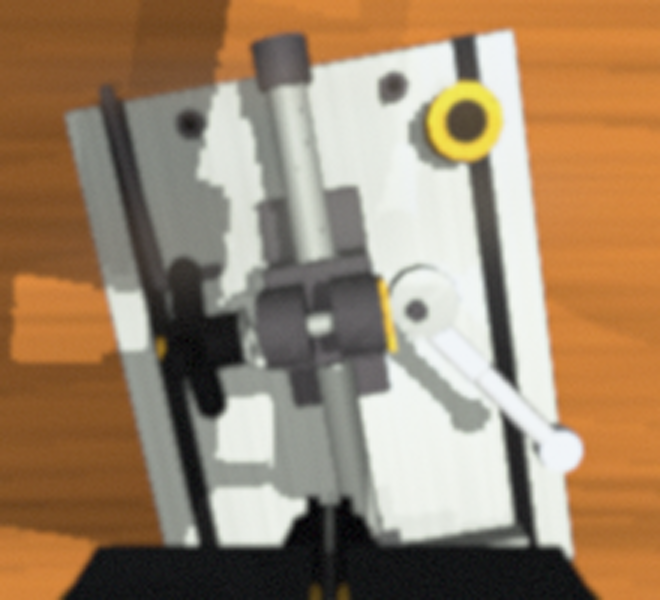

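```bash
cat >> h.py <<'E'
def cloud(m,d,box):
    u0,v0,u1,v1=box;K,T=m["mtx"],m["T"]
    v,u=np.mgrid[v0:v1,u0:u1];z=d[v0:v1,u0:u1];ok=z>0
    return np.stack([(u-K[0,2])/K[0,0]*z,-(v-K[1,2])/K[1,1]*z,-z],-1)[ok]@T[:3,:3].T+T[:3,3]
E
python3 - <<'E'
from h import *
import pickle
d=np.load("/tmp/w1.npy");m=pickle.load(open("/tmp/w1.pkl","rb"))
P=cloud(m,d,(225,70,425,225))
print("plate z",np.median(P[(P[:,2]>.01)&(P[:,2]<.03)][:,2]))
# lever band
L=P[(P[:,2]>.095)&(P[:,2]<.125)]
yaw=.177;o=np.array([.536,-.046])
def toP(Q): 
    q=Q[:,:2]-o;c,s=np.cos(yaw),np.sin(yaw);return np.c_[q[:,0]*c+q[:,1]*s,-q[:,0]*s+q[:,1]*c,Q[:,2]]
q=toP(P)
lev=q[(q[:,2]>.095)&(q[:,1]>.026)&(q[:,0]>-.02)&(q[:,0]<.1)]
print(len(lev),lev.min(0),lev.max(0))
cl=q[(q[:,2]>.112)&(abs(q[:,1])<.03)&(abs(q[:,0])<.03)];print("clamp",cl.min(0),cl.max(0),cl.mean(0))
nu=q[(q[:,2]>.06)&(q[:,1]<-.036)&(q[:,1]>-.075)&(abs(q[:,0])<.05)]
print("nut",len(nu),nu.min(0),nu.max(0))
for a in np.arange(-.042,.042,.004):
    s=nu[(nu[:,0]>=a)&(nu[:,0]<a+.004)]
    if len(s): print(round(a,3),len(s),"zmax",np.percentile(s[:,2],95).round(3),"y",s[:,1].min().round(3),s[:,1].max().round(3))
rod=q[(q[:,2]>.066)&(q[:,2]<.08)&(abs(q[:,1])<.02)&(q[:,0]<-.03)];print("rod y",np.median(rod[:,1]),rod[:,2].max(),rod[:,0].min(), np.polyfit(rod[:,0],rod[:,1],1))
tip=atz(m,210+560/3,60+450/3,.1125);pv=atz(m,210+424/3,60+300/3,.112)
print(tip,pv,toP(np.array([tip,pv])))
E
```

```text
plate z 0.01968466382063458
1036 [-0.01404653  0.02600088  0.09689979] [0.07162921 0.08779273 0.11751329]
clamp [-0.01244986 -0.02978862  0.11200266] [0.01368522 0.02995052 0.12043009] [-1.68515563e-05  2.27966959e-03  1.16124627e-01]
nut 799 [-0.03151677 -0.06224589  0.08987042] [ 0.03268062 -0.03614258  0.14239137]
-0.034 10 zmax 0.095 y -0.053 -0.046
-0.03 38 zmax 0.096 y -0.054 -0.043
-0.026 43 zmax 0.099 y -0.056 -0.043
-0.022 42 zmax 0.101 y -0.056 -0.043
-0.018 43 zmax 0.104 y -0.055 -0.044
-0.014 46 zmax 0.106 y -0.056 -0.043
-0.01 85 zmax 0.112 y -0.058 -0.037
-0.006 128 zmax 0.14 y -0.062 -0.036
-0.002 91 zmax 0.141 y -0.062 -0.037
0.002 70 zmax 0.141 y -0.062 -0.036
0.006 33 zmax 0.123 y -0.052 -0.036
0.01 28 zmax 0.107 y -0.055 -0.036
0.014 36 zmax 0.104 y -0.056 -0.044
0.018 32 zmax 0.102 y -0.056 -0.043
0.022 35 zmax 0.099 y -0.056 -0.044
0.026 28 zmax 0.097 y -0.055 -0.044
0.03 11 zmax 0.095 y -0.053 -0.045
rod y 0.000756452329028844 0.07864680874918895 -0.10519309730257632 [-0.00630674  0.00027644]
[0.58351075 0.04362021 0.1125    ] [ 0.52728541 -0.00913779  0.112     ] [[ 0.06254854  0.07985446  0.1125    ]
 [-0.00208784  0.03782072  0.112     ]]
```

```bash
cat >> h.py <<'E'
YAW=.177;O=np.array([.536,-.046])
def W(x,y,z): # plate mm -> world
    c,s=np.cos(YAW),np.sin(YAW);x,y,z=x/1e3,y/1e3,z/1e3
    return np.array([O[0]+c*x-s*y,O[1]+s*x+c*y,z])
def q(phi): # world angle of tool x, tool down
    return (R.from_euler('z',phi)*R.from_euler('x',np.pi)).as_quat()
def lev(th,back=0,z=96,off=20.5,r=77.5):
    u=np.array([np.cos(th),np.sin(th)]);t=np.array([-u[1],u[0]])
    p=np.array([0,34])+r*u-t*(off+back)
    return W(p[0],p[1],z), q(th+np.pi/2+np.pi+YAW), np.array([-np.sin(th+YAW),np.cos(th+YAW)])
E
cat > l1.py <<'E'
from h import *
p,o,t=lev(.634,12,170);env.move_to(p,o)
print("t",env.read_time_s(),env.read_qpos().round(2))
p,o,t=lev(.634,12);env.move_linear(p,v=.12,attitude=o)
f0=env.read_force();print("f0",f0.round(2),env.read_time_s())
for th in np.arange(.7,1.751,.15):
    p,o,t=lev(th);env.move_linear(p,v=.08,attitude=o)
    f=env.read_force();ft=(f-f0)[:2]@t
    print(round(th,2),"ft",round(ft,2),(f-f0).round(2),round(env.read_time_s(),2))
    if -ft>12: break
E
python3 l1.py
```

```text
t 8.7333 [-0.05  0.06  1.79  0.    1.29  2.28]
f0 [-0.19 -0.4   0.33] 9.5
0.7 ft 0.13 [0.51 0.81 0.13] 9.87
0.85 ft 0.45 [-0.22  0.52 -0.05] 10.17
1.0 ft 0.31 [-0.05  0.69 -0.34] 10.47
1.15 ft 0.05 [ 0.02  0.3  -0.43] 10.77
1.3 ft 0.15 [-0.09  0.66 -0.79] 11.07
1.45 ft -0.58 [ 0.53  0.87 -0.46] 11.37
1.6 ft -1.02 [1.   0.21 0.21] 11.67
1.75 ft -0.5 [0.37 0.43 0.25] 11.97
```

```bash
cat >> h.py <<'E'
def lever_angle(save=None):
    m=env.camera_model("wrist");p,d=env.capture("wrist")
    if save: cv2.imwrite(f"pics/{save}.png",p)
    P=cloud(m,d,(0,0,640,400));c,s=np.cos(YAW),np.sin(YAW);a=P[:,:2]-O
    Q=np.c_[a[:,0]*c+a[:,1]*s,-a[:,0]*s+a[:,1]*c-.034];r=np.hypot(*Q.T)
    k=(P[:,2]>.1)&(P[:,2]<.117)&(r>.04)&(r<.088)&(Q[:,1]>0.0)
    if k.sum()<20: return None,int(k.sum())
    b=Q[k].mean(0); return float(np.arctan2(b[1],b[0])),int(k.sum())
HW=13.
def nutpt(th): # deg; TCP in plate x,z (mm)
    a=np.radians(th)
    if th<=0: xf=29.5*np.sin(a)-6.5; z=24+th*14/60
    else: xf=26*np.sin(a)-6.5*np.cos(a); z=26*np.cos(a)+6.5*np.sin(a)-2
    return xf-HW,105+z
def stroke(ths,yn,limit,v=.06):
    o=q(YAW);x,z=nutpt(ths[0])
    env.move_linear(W(x-6,yn,165),v=.2,attitude=o);env.move_linear(W(x-6,yn,z),v=.15)
    f0=env.read_force();la=None
    for th in ths:
        x,z=nutpt(th);env.move_linear(W(x,yn,z),v=v);f=env.read_force()-f0
        la=lever_angle();print(th,"F",f.round(1),"lever",la,round(env.read_time_s(),2))
        if la[0] is not None and la[0]<limit: break
    pl=env.read_ee_pos();env.move_linear(pl+np.r_[(W(-4,0,0)-W(0,0,0))[:2],.0],v=.1)
    pl=env.read_ee_pos();pl[2]=.165;env.move_linear(pl,v=.2)
    return th,la
E
cat > n1.py <<'E'
from h import *
p,o,t=lev(1.75,12);env.move_linear(p,v=.1)
p[2]=.17;env.move_linear(p,v=.2)
print(lever_angle())
x,z=nutpt(0);env.move_to(W(x-6,-50,165),q(YAW))
print(env.read_time_s(),lever_angle("n1a"))
stroke([0,20,40,60],-50,1.66)
print(env.read_time_s(),lever_angle("n1b"))
E
python3 n1.py
```

```text
(None, 0)
13.525 (1.7517071852864288, 917)
0 F [1.  1.1 0.2] lever (1.746543494061098, 1247) 14.52
20 F [-8.6 -0.2  5.2] lever (1.7340469587917406, 1144) 14.88
40 F [-7.8  0.5  8.3] lever (1.725116111769188, 797) 15.23
60 F [-5.8  0.3  8.5] lever (1.7280116014385545, 611) 15.59
16.2 (1.7430882167328579, 880)
```

View pics/n1a.png

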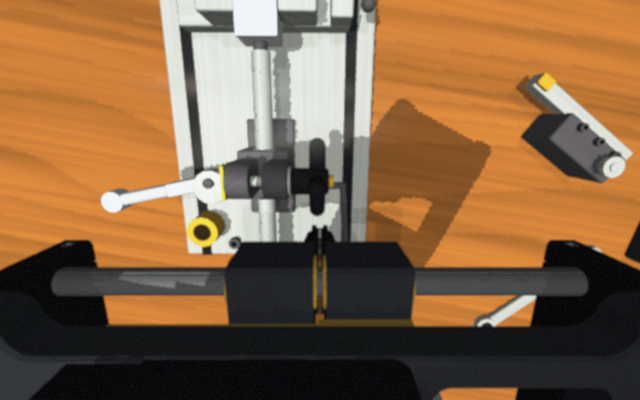

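View pics/n1b.png

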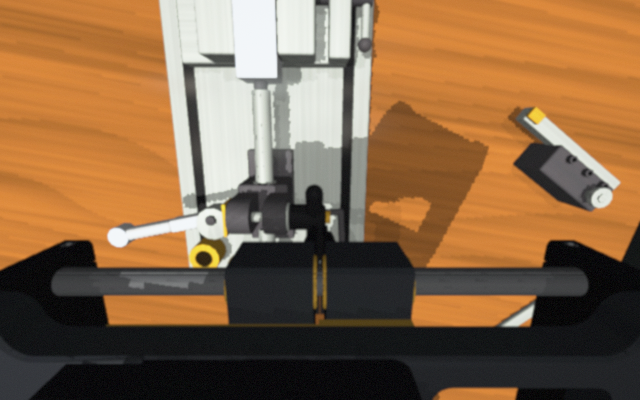

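```bash
cat > n2.py <<'E'
from h import *
stroke([-60,-30,-10,10,30,45,60],-48.5,1.67)
x,z=nutpt(-60)
env.move_linear(W(x-6,-47,165),v=.2)
m=env.camera_model("wrist");print(env.read_time_s(),lever_angle("n2b"))
E
python3 n2.py
```

```text
-60 F [-1.9 -1.  -1.6] lever (1.75592996119576, 1528) 17.45
-30 F [-21.8  -6.2   3.5] lever (1.7532305614481216, 1463) 17.87
-10 F [-40.6  -8.7  18. ] lever (1.7505147960711716, 1387) 18.24
10 F [-13.9  -6.2  18.3] lever (1.6083612095518771, 1272) 18.61
19.475 (1.5847538070619422, 1026)
```

View pics/n2b.png

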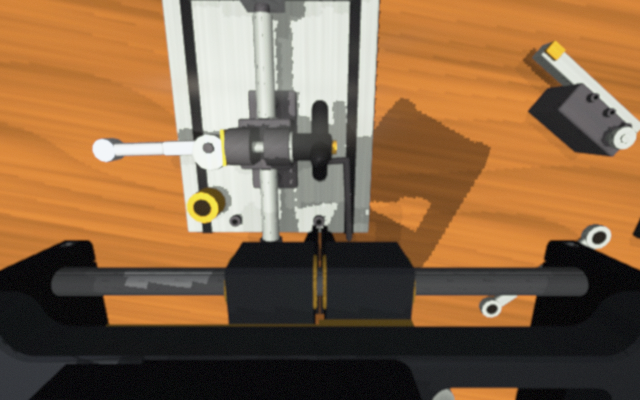

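```bash
cat > c1.py <<'E'
from h import *
p,o,t=lev(1.5,15,170);env.move_to(p,o)
p,o,t=lev(1.5,15);env.move_linear(p,v=.12,attitude=o)
f0=env.read_force();print("f0",f0.round(2),env.read_time_s())
for th in list(np.arange(1.5,3.05,.1))+[3.08,3.14]:
    p,o,t=lev(th);env.move_linear(p,v=.07,attitude=o)
    f=env.read_force();ft=(f-f0)[:2]@t
    print(round(th,2),"ft",round(ft,2),(f-f0).round(2),round(env.read_time_s(),2))
    if -ft>14: break
E
python3 c1.py
```

```text
f0 [0.42 0.64 1.01] 21.0417
1.5 ft 0.77 [-0.68 -0.85 -0.22] 21.41
1.6 ft 0.8 [-0.6  -1.05 -1.01] 21.68
1.7 ft -0.74 [ 1.28 -1.58 -0.84] 21.94
1.8 ft -1.36 [ 2.36 -2.05 -0.65] 22.21
1.9 ft -2.28 [ 3.84 -2.23 -0.26] 22.48
2.0 ft -3.21 [ 4.99 -1.57 -0.62] 22.74
2.1 ft -3.47 [ 4.88 -0.38 -0.08] 23.01
2.2 ft -4.25 [ 5.24  0.85 -1.69] 23.27
2.3 ft -3.91 [ 4.9   1.13 -1.32] 23.54
2.4 ft -4.06 [ 5.01  1.63 -1.19] 23.81
2.5 ft -3.66 [ 3.59  2.29 -1.08] 24.07
2.6 ft -3.53 [3.82 2.32 0.19] 24.34
2.7 ft -3.18 [2.23 2.69 0.72] 24.61
2.8 ft -2.26 [0.63 2.19 0.81] 24.88
2.9 ft -1.19 [-0.4   1.22  0.19] 25.14
3.0 ft 0.09 [-0.6  -0.11 -0.35] 25.41
3.08 ft 0.47 [-0.64 -0.55 -1.06] 25.66
3.14 ft 1.0 [-0.21 -1.05 -0.48] 25.91
```

```bash
cat >> h.py <<'E'
def cage(th,z=96):
    u=np.array([np.cos(th),np.sin(th)]);p=np.array([0,34])+77.5*u
    return W(p[0],p[1],z),q(th+YAW),np.array([-np.sin(th+YAW),np.cos(th+YAW)])
def rf(n=4):
    a=[]
    for _ in range(n): a.append(env.read_force());env.sleep(.02)
    return np.mean(a,0)
E
python3 - <<'E'
from h import *
p,o,t=lev(3.1,15);env.move_linear(p,v=.1)
p[2]=.17;env.move_linear(p,v=.2)
t0=env.read_time_s();print([env.read_force().round(2).tolist() for _ in range(4)],env.read_time_s()-t0)
p,o,t=cage(3.12,170);env.move_to(p,o);env.gripper_to(.026)
m=env.camera_model("wrist");print(lever_angle("c2"),env.read_time_s(),env.read_grip_width(),rf())
E
```

```text
[[-0.29, -0.05, -0.31], [-0.29, -0.05, -0.31], [-0.29, -0.05, -0.31], [-0.29, -0.05, -0.31]] 0.0
(3.0814086232155646, 515) 28.925 0.026132327737024758 [-0.03489923 -0.23153509  0.25198924]
```

View pics/c2.png

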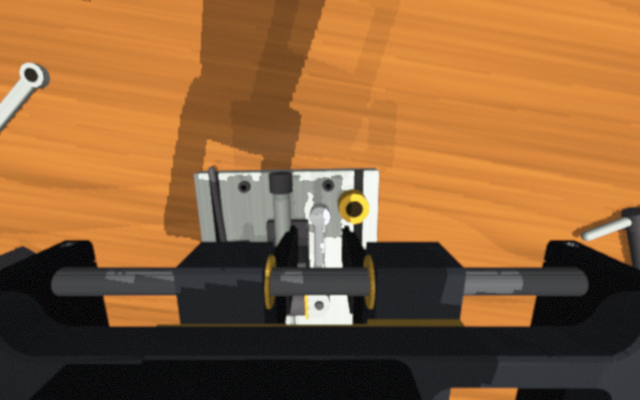

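```bash
cat > c3.py <<'E'
from h import *
p,o,t=cage(3.12);env.move_linear(p,v=.12)
b=rf(6);print("b",b.round(2))
def go(th,n=4):
    p,o,t=cage(th);env.move_linear(p,v=.09,attitude=o)
    f=rf(n);ft=f[:2]@t;print(round(th,2),"ft",round(ft,2),f.round(2),round(env.read_time_s(),2));return ft
for th in [2.9,2.7,2.5,2.4,2.3,2.1,1.9,1.8,1.7,1.6]:
    if abs(go(th))>14: break
E
python3 c3.py
```

```text
b [0.22 0.22 0.1 ]
2.9 ft -4.27 [0.73 4.23 2.32] 30.29
2.7 ft -5.9 [2.29 5.5  0.18] 30.71
2.5 ft -6.94 [ 3.88  5.82 -0.62] 31.12
2.4 ft -6.85 [ 4.02  5.57 -0.87] 31.44
2.3 ft -7.04 [ 3.98  5.83 -1.02] 31.76
2.1 ft -5.23 [ 3.11  4.42 -0.9 ] 32.17
1.9 ft -4.2 [3.81 1.78 1.07] 32.59
1.8 ft -3.78 [3.78 0.76 0.24] 32.91
1.7 ft -2.24 [ 2.43 -0.24  0.01] 33.23
1.6 ft -0.38 [ 0.36  0.12 -0.1 ] 33.54
```

```bash
cat > c4.py <<'E'
from h import *
def go(th,n=5):
    p,o,t=cage(th);env.move_linear(p,v=.06,attitude=o)
    f=rf(n);ft=f[:2]@t;m=lever_angle();print(round(th,2),"ft",round(ft,2),f.round(2),m,round(env.read_time_s(),2));return ft
for th in [1.5,1.6,1.7,1.8,1.9,2.0,2.15,2.3,2.45]:
    if abs(go(th))>14: break
E
python3 c4.py
```

```text
1.5 ft 0.08 [-0.06 -0.18  0.23] (1.5541980223946819, 1238) 33.95
1.6 ft -0.26 [ 0.27 -0.04  0.13] (1.570079311733534, 1222) 34.36
1.7 ft -0.32 [ 0.36 -0.07  0.32] (1.6511150149669436, 1217) 34.77
1.8 ft -1.42 [ 1.85 -0.7   0.68] (1.7473555046255724, 1207) 35.17
1.9 ft -2.4 [ 2.88 -0.24  0.94] (1.8471703510279054, 1205) 35.58
2.0 ft -2.91 [3.44 0.14 1.2 ] (1.943927939029504, 1197) 35.99
2.15 ft -3.94 [5.13 0.3  0.08] (2.090554786384707, 1198) 36.47
2.3 ft -4.74 [5.58 1.65 0.74] (2.235561620298962, 1186) 36.94
2.45 ft -4.36 [5.33 1.99 0.71] (2.38013698865283, 1170) 37.42
```

```bash
cat > c5.py <<'E'
from h import *
for th in [2.6,2.8,3.0,3.1,3.2]:
    p,o,t=cage(th);env.move_linear(p,v=.07,attitude=o)
    f=rf(3);print(th,round(f[:2]@t,2),lever_angle())
p,o,t=cage(3.14);env.move_linear(p,v=.05,attitude=o);env.gripper_to(.04)
print(rf(3));print(lever_angle("c5a"))
p[2]=.19;env.move_linear(p,v=.15)
p2=W(-150,34,230);env.move_linear(p2,v=.2);env.sleep(.5)
m=env.camera_model("wrist");print(lever_angle("c5b"),env.read_time_s(),m["T"].round(4).tolist())
p,d=env.capture("top");cv2.imwrite("pics/top5.png",cv2.resize(p[85:250,240:390],None,fx=3.6,fy=3.6,interpolation=2))
p,d=env.capture("side");cv2.imwrite("pics/side5.png",cv2.resize(p[140:290,270:450],None,fx=4,fy=4,interpolation=2))
E
python3 c5.py
```

```text
2.6 -3.81 (2.5273143466394075, 1162)
2.8 -3.16 (2.7269183227766907, 1153)
3.0 -1.65 (2.918647880133521, 1099)
3.1 -0.07 (3.01369615707013, 1089)
3.2 -0.2 (3.080837739200507, 691)
[-0.0471797  -0.39280738 -0.03239063]
(3.05561948406844, 777)
(3.083523148696134, 117) 42.2583 [[-0.1753, -0.9534, -0.2456, 0.3126], [0.9845, -0.17, -0.0428, -0.0503], [-0.0009, -0.2493, 0.9684, 0.3995], [0.0, 0.0, 0.0, 1.0]]
```

View pics/c5b.png

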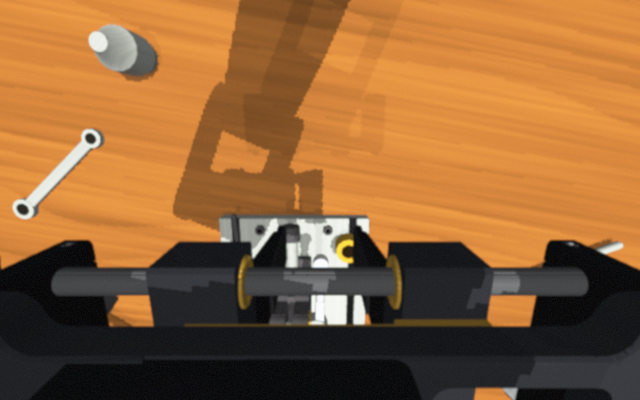

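View pics/side5.png

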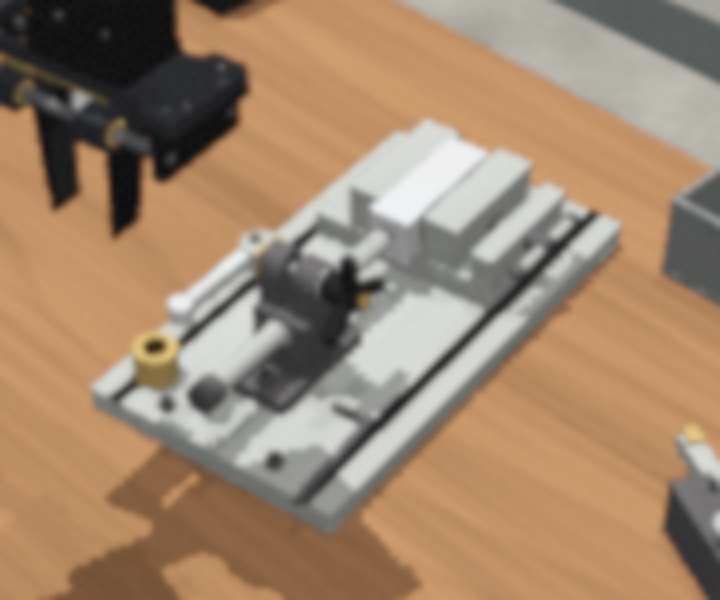

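Run:
```python
from h import *
env.move_to([0.50,-0.02,0.30],q(np.pi+YAW-.0))
env.move_linear([0.58,-0.03,0.30],v=.25)
m=env.camera_model("wrist");p,d=env.capture("wrist");cv2.imwrite("pics/f.png",p)
P=cloud(m,d,(0,0,640,400));c,s=np.cos(YAW),np.sin(YAW);a=P[:,:2]-O
Q=np.c_[a[:,0]*c+a[:,1]*s,-a[:,0]*s+a[:,1]*c-.034];r=np.hypot(*Q.T)
k=(P[:,2]>.1)&(P[:,2]<.118)&(r>.04)&(r<.088)&(Q[:,0]<-.03)
b=Q[k].mean(0);print(k.sum(),b,np.arctan2(b[1],b[0])%6.28, np.polyfit(Q[k][:,0],Q[k][:,1],1))
rod=(P[:,2]>.066)&(P[:,2]<.08)&(abs(Q[:,1]+.034)<.01)&(Q[:,0]<-.03);print("rod end",Q[rod][:,0].min());print(env.read_time_s())
```

```text
422 [-0.06492116  0.00117924] 3.12343048452905 [-1.72342576e-02  6.03707520e-05]
rod end -0.10550165626474248
43.4917
```

View pics/f.png

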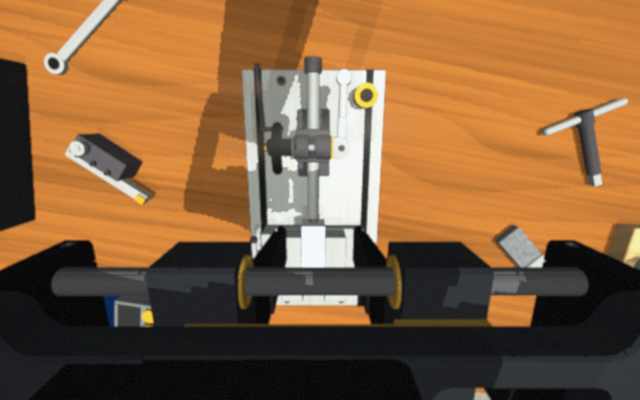

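The picture shows the lever closed, lying parallel to the rod from its pivot at (342,148) to its tip at (344,75). I measure it at about 3.12 rad. The rod end is at −105.5 mm, against −105.2 mm before, and the bystanders are in place. I'm handing in the job.

Run:
```python
from h import *
env.job_done();print("ok")
```

```text
the job is handed in; nothing more can be done
ok
```

The stop rod is clamped, the lever is closed and released, and I handed the job in at about 43 s of the 72 s allowed.

- **What I did:** I swung the lever to 1.75 rad, then screwed the nut in about 130° in two strokes, until it pushed the lever back to about 1.59 rad. I swung the lever closed, opened it again to check the force both ways, then closed it for good.
- **Lever:** the last picture shows it at about 3.12 rad, still shut with the gripper clear of it.
- **Rod and bystanders:** the rod end measured −105.5 mm, against −105.2 mm at the start. The bystanders in view appeared not to have moved; I did not measure them.
- **Clamp setting:** I could only infer how far the ear is pulled in, and got about 1.75 mm. It rests on the lever first resisting at about 1.55 rad and on a friction-corrected force of about 5.7 N near 2.4 rad.
- **What disagreed:** the force readings near 2.4 rad were 4.5–5 N closing and about 7 N opening. I put this down to friction and the arm settling. Taken alone, the closing readings would put the ear near 1.3 mm, just above the 1.25 mm minimum.
- **Force limits:** the highest force I read on the lever was about 7 N. One nut stroke briefly read about 45 N on the fingers, well under the 120 N wrist limit.

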